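# Make up the intake and exhaust valve kits

## Task

Make up two kits from the engine parts standing on the bench. In the blue tray, counting from the end with the yellow tab, put the large bright-steel valve first, the brass guide next and the black lifter last; in the red tray put the copper-coloured valve in the compartment by the yellow tab and the green nut in the other. Stand each part upright as you found it, near the middle of its own compartment, and leave the oil can and the wrench where they are.

Things in the scene. Friction and masses are not known exactly. Their poses are not given: they have to be found in the camera images.
- intake_valve: Loose large bright-steel engine valve, 80 mm tall, standing on its flat 44 mm round head with the plain 8 mm stem pointing up; the head tapers into the stem within the lowest 22 mm, above that it is plain stem. Origin: centre of its underside, z up.
- exhaust_valve: Loose smaller copper-coloured engine valve, 80 mm tall, standing on its flat 36 mm round head with the plain 8 mm stem pointing up; the head tapers into the stem within the lowest 22 mm, above that it is plain stem. Origin: centre of its underside, z up.
- guide: Loose brass valve guide, a round tube 16 mm in diameter and 50 mm tall, standing on its 28 mm wide, 5 mm thick foot flange. Origin: centre of its underside, z up.
- lifter: Loose black valve lifter, a plain upright cylinder 30 mm in diameter and 45 mm tall. Origin: centre of its underside, z up.
- nut: Loose green long cylinder-head nut: a hexagon 24 mm across flats on a 34 mm round, 5 mm thick foot flange, 48 mm tall in all, standing on the flange. Origin: centre of its underside, z up. Two of the six flats face its +x and -x axes.
- tray_blue: Blue kit tray, fixed: three open compartments in a row along its y axis, each 60 x 60 mm inside, centres at x = 0, y = +64 mm (by the tab), 0 and -64 mm. A flat yellow tab (24 mm long, 4 mm thick) sticks out beyond the +y end. Floor 4 mm thick, walls 4 mm thick, their tops 14 mm above the bench; 68 x 196 mm without the tab. Origin: centre of the underside, tab not counted; z up.
- tray_red: Red kit tray, fixed: two open compartments in a row along its y axis, each 60 x 60 mm inside, centres at x = 0, y = +32 mm (by the tab) and -32 mm. A flat yellow tab (24 mm long, 4 mm thick) sticks out beyond the +y end. Floor 4 mm thick, walls 4 mm thick, their tops 14 mm above the bench; 68 x 132 mm without the tab. Origin: centre of the underside, tab not counted; z up.
- oil_can: Bystander: yellow oil can, 60 mm in diameter, 127 mm tall to the end of its spout, standing at one side. Origin: centre of its underside.
- wrench: Bystander: steel wrench about 180 mm long, lying flat at the other side. Origin: its underside near the middle, x along its length.
Things that resemble listed ones, but are neither listed nor needed, are in the scene too. What is shaped like the lifter but purple is not meant.

How it is judged:
By the outcome, as a careful person would: the job done as asked, in the order asked, and still so for the second after the job is handed in, with the robot touching nothing.
It also fails if it takes over 112 s, if anything falls off the work surface, if the arm or the gripper's body presses on something with over 40 N, if the wrist force passes 120 N, or if a joint passes its speed limit or range.

## Robot

A 7-joint arm with a two-finger parallel gripper is mounted at the origin on the work surface. World frame = base frame: x ahead of the robot, y to its left, z up, the work surface at z = 0. Lengths are in m, angles in rad, forces in N, time in s.
With the tool pointing down it reaches from about 0.4 to 0.9 m from the base axis. Payload 5.5 kg.
Tool frame: the origin (TCP) lies at the very end of the fingers, on their centre line; the grasp point (between the pads) lies env.tcp_to_grasp behind it (env.tcp_to_grasp is the distance from the TCP to the grasp point, in m); z points along the fingers, y is the line along which they close (so a half turn about z gives the same grasp; the last joint's range is limited). The gripper opens to 92 mm and grips with 3 to 60 N. Pads are 19 mm wide; open, the fingers measure 130 mm over their backs; the gripper's body (75 mm by 190 mm) begins 47 mm behind the grasp point.
Start: joints at [1.51, 0.501, -0.427, 1.55, 0.221, 1.138, -0.21], TCP at [0.207, -0.616, 0.227] pointing down, gripper open.
Joint ranges: [-2.88, 2.88], [-0.31, 2.03], [-1.54, 1.56], [0.2, 2.42], [-1.41, 4.55], [0.19, 2.02], [-2.57, 2.57]. Speed limits (rad/s): [2.57, 2.57, 3.14, 3.14, 3.14, 3.14, 3.14].

## Interface

Orientations are given as a unit quaternion [x, y, z, w].
In Python, from workcell import env, eyes, workorder gives the robot as it stands.
- The arm moves only by the shell command python3 -m handwheel 'ROWS'. ROWS is JSON, a list of rows, each a list of 7 numbers: the shift along the world's x, y, z as a fraction of full scale, then the turn, a rotation vector about the world's x, y, z as a fraction of full scale, then the finger opening in mm, from 0 to 91.8. In form: [[dx, dy, dz, rx, ry, rz, claw], ...]. A call has exactly 10 rows; each row is the pose to reach, as a shift and turn from the pose commanded when the call began; what a row does not reach only later rows make up. Full scale, the value 1, is 0.5 m for a shift and 90 degrees for a turn. A row lasts 1/10 s, in which the tool goes at most 50 mm and 8.59 degrees, less where a joint would pass 70% of its speed; a pose out of reach is approached as far as the arm can. A call with a number of a shift or a turn outside -1 to 1 is refused whole. A call with a gripper value outside its range is refused whole. The fingers move at their own pace and stop on an object; the grip force is fixed at half the most. Time passes only in rows, so rows that repeat a pose let the fingers close, or fill a call up. It gives the time, the measured TCP pose, the force, the opening and the grip force at its end, in the units of the state.
- env.get_state(): the state, without advancing time (a new reading comes with each control period).
- eyes.get_image(name): name is "scene" or "side" or "wrist"; returns a dict with "image" (400x640x3 uint8, red, green, blue), "range_z" (400x640 float32, m along the optical axis (not along the pixel's ray), 0 where there is no reading), "vertical_fov" (degrees; the focal length in pixels is half the picture's height over the tangent of half this angle, whatever the lens; pixels are square), "cx", "cy" (the principal point, pixels), "position" and "orientation" of the camera in the world. Camera axes: x right, y up, looking along -z (the intrinsics and any distortion apply to the point x, -y, -z); pixel columns grow to the right and rows downward; lengths in m; the calibration is good to about 2 mm. The wrist camera is an equidistant fisheye: a pixel r from the principal point sees the ray r / f radians off the axis. A picture is of the moment at which its call begins.
- workorder.hand_in(): hands the job in; it is judged then, once.
The state is a dict: "time_s": time; "qpos": joint angles; "joint_vel": joint speeds; "tau": joint torques, N m; "ee_pos": TCP position; "orientation": TCP orientation; "ft_force": force on the tool from outside, world axes, zero at the start; "wrist_torque": the same for the moment, N m; "finger_gap": finger opening in m; "finger_force": force on a finger pad.
Only numpy, scipy, OpenCV 4.12 (cv2) and the standard library are available. Lean on these libraries where they do the work, as an engineer would, in place of code of your own. Each camera call takes 0.05 s, during which the arm holds its last target. There are 200 camera calls.

## Working session

There is one attempt and no reset: what is moved stays moved. The work goes in short steps, Python scripts to look and compute and a shell command to move; the robot and the scene stay as the last step left them, time stands still between calls to the robot, and variables do not carry over. Pictures are saved under pics/ and viewed, at most 14 in all, crops included, and the job is handed in when it is done.

```bash
mkdir -p pics; ls; python3 - <<'E'
from workcell import env, eyes
import cv2,numpy as np
s=env.get_state(); print({k:np.round(v,3).tolist() for k,v in s.items()}, env.tcp_to_grasp)
for n in ("scene","side"):
    d=eyes.get_image(n); cv2.imwrite(f"pics/{n}0.png",d["image"][...,::-1]); np.savez(f"{n}0.npz",**d)
    print(n,d["vertical_fov"],d["cx"],d["cy"],d["position"],d["orientation"],[k for k in d])
E
```

```text
pics
{'time_s': 0.0, 'qpos': [1.51, 0.502, -0.427, 1.551, 0.221, 1.138, -0.21], 'joint_vel': [0.0, -0.0, 0.002, -0.0, -0.001, -0.0, 0.0], 'tau': [0.0, -56.66, -5.816, -27.911, -0.069, 0.031, 0.0], 'ee_pos': [0.207, -0.616, 0.226], 'orientation': [0.987, 0.161, -0.0, -0.001], 'ft_force': [-0.278, 0.471, -0.029], 'wrist_torque': [-0.002, 0.026, -0.007], 'finger_force': 0.0, 'finger_gap': 0.092} 0.0188
scene 43.61235363042773 320.85116132269815 195.77721809682424 [ 1.26066391 -0.26618404  0.97557086] [0.2833752  0.19098981 0.5429086  0.76711905] ['image', 'range_z', 'vertical_fov', 'cx', 'cy', 'position', 'orientation']
side 57.303619982582966 317.50175759922837 201.2386849006813 [0.17082407 0.8543661  0.60548458] [-0.08790558  0.48133689  0.8578107  -0.15731565] ['image', 'range_z', 'vertical_fov', 'cx', 'cy', 'position', 'orientation']
```

View pics/scene0.png

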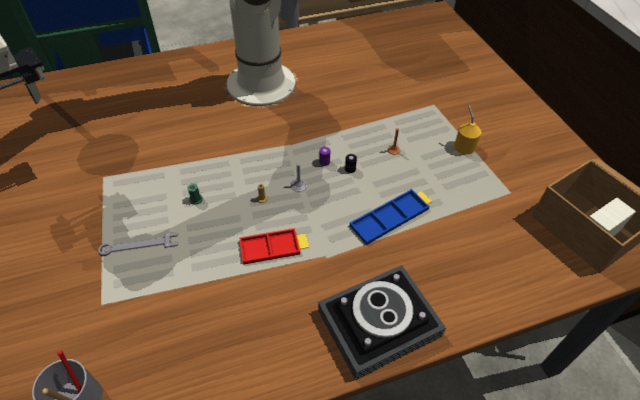

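View pics/side0.png

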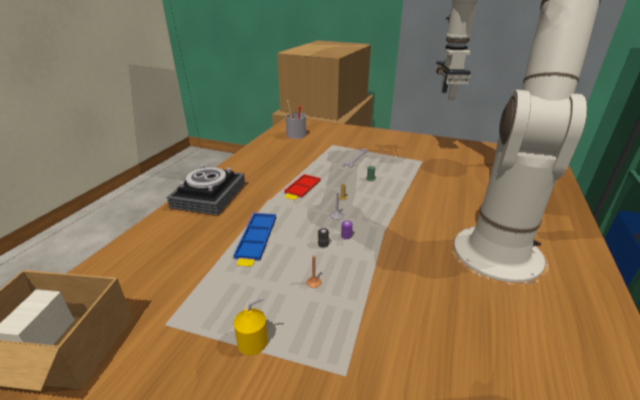

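Scene view: the nut candidate is green at (194,194), guide brass at (262,193), intake valve steel at (298,180). Of the two lifter-like cylinders, purple is at (324,155) (not meant) and black at (351,162). The copper valve is at (396,143), the oil can at (467,137) and the wrench at (140,243). The red tray is at (270,246) with its tab to the right at (303,241); the blue tray is at (390,216) with its tab at (425,198).

```bash
cat > h.py <<'E'
import numpy as np,cv2
from scipy.spatial.transform import Rotation as R
def cloud(d):
    h,w=d["range_z"].shape; f=h/2/np.tan(np.radians(d["vertical_fov"])/2)
    u,v=np.meshgrid(np.arange(w),np.arange(h)); z=d["range_z"]
    p=np.stack([(u-d["cx"])/f*z,-(v-d["cy"])/f*z,-z],-1)
    return p@R.from_quat(d["orientation"]).as_matrix().T+d["position"]
E
python3 - <<'E'
from h import *
W={}
for n in("scene","side"):
    d=dict(np.load(n+"0.npz")); P=cloud(d); W[n]=P
    hsv=cv2.cvtColor(d["image"],cv2.COLOR_RGB2HSV); H,S,V=[hsv[...,i].astype(int) for i in range(3)]
    ok=(d["range_z"]>0)&(P[...,0]>.3)&(P[...,0]<.85)&(abs(P[...,1])<.5)
    bench=ok&(abs(P[...,2])<.006)&(S<60); print(n,"mat z",np.median(P[bench][:,2]).round(4))
    cnt,lab,st,c=cv2.connectedComponentsWithStats((ok&(P[...,2]>.007)).astype(np.uint8))
    for i in range(1,cnt):
        if st[i,4]<25: continue
        m=lab==i; q=P[m]; top=q[q[:,2]>np.percentile(q[:,2],99)-.012]
        print(c[i].round(),st[i,4],"rgb",np.median(d["image"][m],0),"mid",((q.min(0)+q.max(0))/2).round(3),"ext",np.ptp(q,axis=0).round(3),"zmax",q[:,2].max().round(3),"topmed",np.median(top,0).round(3), "rect",[np.round(x,3) for x in cv2.minAreaRect((q[:,:2]).astype(np.float32))])
    m=ok&(H>20)&(H<33)&(S>180)&(V>120)&(P[...,2]<.012)
    cnt,lab,st,c=cv2.connectedComponentsWithStats(m.astype(np.uint8))
    for i in range(1,cnt):
        if st[i,4]>20: print("yellow",c[i].round(),np.mean(P[lab==i],0).round(3))
d=np.load("scene0.npz")["image"]; cv2.imwrite("pics/crop0.png",cv2.resize(d[100:270,170:440],None,fx=2.9,fy=2.9,interpolation=2)[...,::-1])
E
```

```text
scene mat z -0.0001
[467. 135.] 628 rgb [108.  80.  31.] mid [0.457 0.46  0.067] ext [0.064 0.061 0.121] zmax 0.128 topmed [0.436 0.46  0.117] rect [array([0.461, 0.457]), array([0.06 , 0.053]), np.float64(40.502)]
[395. 140.] 82 rgb [86.  53.5 38. ] mid [0.406 0.267 0.044] ext [0.022 0.017 0.074] zmax 0.081 topmed [0.406 0.268 0.077] rect [array([0.408, 0.266]), array([0.021, 0.014]), np.float64(48.54)]
[324. 155.] 171 rgb [50. 23. 68.] mid [0.387 0.07  0.028] ext [0.032 0.028 0.04 ] zmax 0.048 topmed [0.389 0.07  0.043] rect [array([0.387, 0.071]), array([0.027, 0.031]), np.float64(71.237)]
[350. 162.] 170 rgb [17. 17. 18.] mid [0.434 0.127 0.028] ext [0.033 0.029 0.042] zmax 0.049 topmed [0.435 0.125 0.043] rect [array([0.435, 0.126]), array([0.029, 0.031]), np.float64(48.746)]
[298. 177.] 110 rgb [79.5 77.  74.5] mid [ 0.441 -0.02   0.045] ext [0.028 0.026 0.075] zmax 0.082 topmed [ 0.444 -0.021  0.076] rect [array([ 0.442, -0.022]), array([0.023, 0.028]), np.float64(71.712)]
[193. 192.] 173 rgb [29. 54. 39.] mid [ 0.404 -0.28   0.029] ext [0.028 0.025 0.044] zmax 0.051 topmed [ 
[... 2697 characters left out ...]
323. 237.] 180 rgb [57. 53. 50.] mid [0.43  0.129 0.027] ext [0.03  0.032 0.039] zmax 0.047 topmed [0.428 0.134 0.044] rect [array([0.43 , 0.129]), array([0.026, 0.032]), np.float64(20.878)]
[313. 272.] 132 rgb [147. 107.  70.] mid [0.402 0.272 0.044] ext [0.02  0.022 0.073] zmax 0.08 topmed [0.402 0.272 0.075] rect [array([0.401, 0.273]), array([0.021, 0.02 ]), np.float64(18.132)]
[251. 329.] 1298 rgb [166. 135.   0.] mid [0.453 0.465 0.067] ext [0.06  0.059 0.12 ] zmax 0.127 topmed [0.435 0.463 0.117] rect [array([0.452, 0.466]), array([0.06 , 0.055]), np.float64(42.103)]
yellow [291. 196.] [ 0.613 -0.068  0.003]
yellow [245. 262.] [0.586 0.266 0.003]
yellow [251. 351.] [0.443 0.486 0.007]
```

View pics/crop0.png

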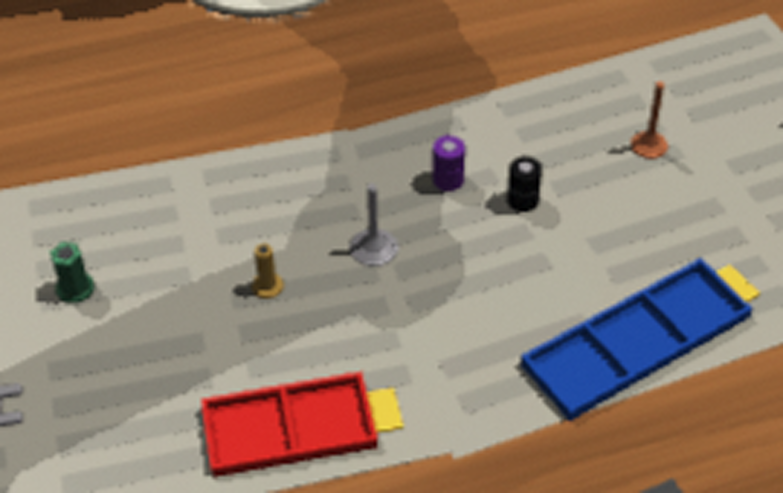

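The crop confirms the choice: black lifter at crop (524,183), purple decoy at (449,163), steel valve (373,235), copper (652,140), guide (266,272), nut (70,272). I'll move in, turning so the fingers close along x.

```bash
python3 -m handwheel '[[0.44,0.9,0,0,0,0.794,91.8],[0.44,0.9,0,0,0,0.794,91.8],[0.44,0.9,0,0,0,0.794,91.8],[0.44,0.9,0,0,0,0.794,91.8],[0.44,0.9,0,0,0,0.794,91.8],[0.44,0.9,0,0,0,0.794,91.8],[0.44,0.9,0,0,0,0.794,91.8],[0.44,0.9,0,0,0,0.794,91.8],[0.44,0.9,0,0,0,0.794,91.8],[0.44,0.9,0,0,0,0.794,91.8]]'; python3 -c "
from workcell import env;print(env.get_state()['qpos'])"
```

```text
time_s: 1.1
ee_pos: [0.4266, -0.1653, 0.2267]
orientation: [0.707, 0.707, -0.0, 0.0]
ft_force: [0.9, -0.8, -0.2]
finger_gap: 0.0918
finger_force: 0.0
[ 1.14811703  0.21971456 -0.93209637  2.00196173  0.20789589  1.01705458
  0.11825672]
```

```bash
python3 -m handwheel '[[0.03,0.1,0,0,0,0,91.8],[0.06,0.2,0,0,0,0,91.8],[0.1,0.3,0,0,0,0,91.8],[0.1,0.3,0,0,0,0,91.8],[0.1,0.3,0,0,0,0,91.8],[0.1,0.3,0,0,0,0,91.8],[0.1,0.3,0,0,0,0,91.8],[0.1,0.3,0,0,0,0,91.8],[0.1,0.3,0,0,0,0,91.8],[0.1,0.3,0,0,0,0,91.8]]'
cat >> h.py <<'E'
def fish(d):
    h,w=d["range_z"].shape; f=h/2/np.tan(np.radians(d["vertical_fov"])/2)
    u,v=np.meshgrid(np.arange(w)-d["cx"],np.arange(h)-d["cy"]); r=np.hypot(u,v)+1e-9
    t=np.minimum(r/f,1.5); z=d["range_z"]; k=np.tan(t)/r*z
    p=np.stack([u*k,-v*k,-z],-1)
    return p@R.from_quat(d["orientation"]).as_matrix().T+d["position"]
E
cat > w.py <<'E'
import sys
from h import *
from workcell import eyes
d=eyes.get_image("wrist"); n=sys.argv[1]; cv2.imwrite(f"pics/{n}.png",d["image"][...,::-1]); np.savez(n+".npz",**d)
P=fish(d); ok=(d["range_z"]>0)&(P[...,0]>.35)&(P[...,0]<.72)&(abs(P[...,1])<.36)&(P[...,2]<.1)
print(d["position"].round(3))
cnt,lab,st,c=cv2.connectedComponentsWithStats((ok&(P[...,2]>.009)).astype(np.uint8))
for i in range(1,cnt):
    if st[i,4]<25: continue
    m=lab==i; q=P[m]; top=q[q[:,2]>np.percentile(q[:,2],99)-.006]
    print(c[i].round(),st[i,4],np.median(d["image"][m],0),"mid",((q.min(0)+q.max(0))/2).round(3),"ext",np.ptp(q,axis=0).round(3),"topmid",((top.min(0)+top.max(0))/2).round(3),"rect",[np.round(x,3).tolist() for x in cv2.minAreaRect(q[:,:2].astype(np.float32))])
E
python3 w.py w1
```

```text
time_s: 2.1
ee_pos: [0.4763, -0.0179, 0.2267]
orientation: [0.708, 0.707, -0.0, 0.0]
ft_force: [-0.1, 0.3, -0.1]
finger_gap: 0.0919
finger_force: 0.0
[0.477 0.051 0.385]
[429.  57.] 1454 [ 58.  85. 143.] mid [0.62  0.134 0.013] ext [0.103 0.157 0.008] topmid [0.62  0.134 0.013] rect [[0.62, 0.137], [0.07, 0.155], 14.027]
[275.  53.] 666 [74. 70. 67.] mid [0.433 0.126 0.029] ext [0.03  0.029 0.038] topmid [0.432 0.126 0.044] rect [[0.433, 0.126], [0.029, 0.029], 77.235]
[236. 102.] 660 [121.  75. 138.] mid [0.385 0.07  0.028] ext [0.031 0.03  0.038] topmid [0.385 0.071 0.044] rect [[0.386, 0.07], [0.029, 0.029], 43.92]
[286. 178.] 314 [137. 129. 128.] mid [ 0.443 -0.022  0.045] ext [0.021 0.023 0.072] topmid [ 0.443 -0.021  0.078] rect [[0.444, -0.021], [0.02, 0.023], 59.019]
[409. 230.] 373 [213.  65.  58.] mid [ 0.609 -0.104  0.013] ext [0.074 0.058 0.007] topmid [ 0.609 -0.104  0.013] rect [[0.609, -0.108], [0.059, 0.07], 83.306]
[300. 253.] 143 [103.  84.  57.] mid [ 0.456 -0.118  0.028] ext [0.016 0.008 0.038] topmid [ 0.457 -0.116  0.044] rect [[0.456, -0.118], [0.008, 0.016], 85.78]
[391. 300.] 221 [197.  55.  50.] mid [ 0.596 -0.195  0.012] ext [0.066 0.038 0.007] topmid [ 0.596 -0.195  0.013] rect [[0.597, -0.197], [0.032, 0.068], 81.585]
```

View pics/w1.png

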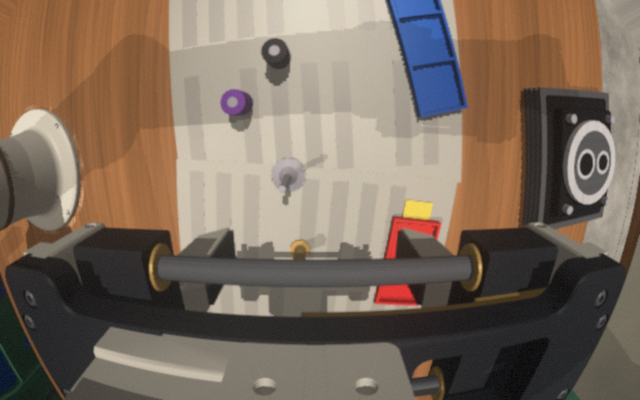

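Wrist view: the steel valve stem top is at (287,178), black lifter (275,53), purple (236,102), guide (300,250) and red tab (418,210). Positions agree with the other cameras to about 3 mm, so I'll go for the steel valve.

```bash
python3 -m handwheel '[[-0.068,-0.004,-0.1,0,0,0,60],[-0.068,-0.004,-0.2,0,0,0,60],[-0.068,-0.004,-0.29,0,0,0,60],[-0.068,-0.004,-0.36,0,0,0,60],[-0.068,-0.004,-0.38,0,0,0,60],[-0.068,-0.004,-0.38,0,0,0,60],[-0.068,-0.004,-0.38,0,0,0,0],[-0.068,-0.004,-0.38,0,0,0,0],[-0.068,-0.004,-0.38,0,0,0,0],[-0.068,-0.004,-0.38,0,0,0,0]]'; python3 -m handwheel '[[0,0,0,0,0,0,0],[0,0,0,0,0,0,0],[0,0,0.02,0,0,0,0],[0,0,0.05,0,0,0,0],[0,0,0.1,0,0,0,0],[0,0,0.18,0,0,0,0],[0,0,0.2,0,0,0,0],[0,0,0.2,0,0,0,0],[0,0,0.2,0,0,0,0],[0,0,0.2,0,0,0,0]]'
```

```text
time_s: 3.15
ee_pos: [0.4434, -0.0194, 0.0378]
orientation: [0.707, 0.707, 0.001, 0.001]
ft_force: [-0.3, 0.3, 0.3]
finger_gap: 0.0326
finger_force: 0.0
time_s: 4.15
ee_pos: [0.4413, -0.0192, 0.1356]
orientation: [0.707, 0.707, -0.001, -0.001]
ft_force: [-0.1, 0.0, -1.3]
finger_gap: 0.0065
finger_force: 30.0
```

```bash
python3 -m handwheel '[[0.02,0.04,0,0,0,0,0],[0.07,0.11,0,0,0,0,0],[0.12,0.19,0,0,0,0,0],[0.18,0.27,0,0,0,0,0],[0.23,0.35,0,0,0,0,0],[0.28,0.42,0,0,0,0,0],[0.306,0.465,0,0,0,0,0],[0.314,0.482,0,0,0,0,0],[0.314,0.482,0,0,0,0,0],[0.314,0.482,0,0,0,0,0]]'; python3 w.py w2
```

```text
time_s: 5.15
ee_pos: [0.5984, 0.2204, 0.1354]
orientation: [0.707, 0.707, -0.002, -0.0]
ft_force: [0.3, -0.2, -1.1]
finger_gap: 0.0064
finger_force: 30.0
[0.599 0.289 0.293]
[112. 151.] 534 [116.  84.  67.] mid [0.407 0.268 0.045] ext [0.014 0.018 0.072] topmid [0.405 0.268 0.078] rect [[0.407, 0.268], [0.018, 0.014], 88.059]
[317. 199.] 2705 [149. 142. 157.] mid [0.601 0.221 0.055] ext [0.086 0.08  0.091] topmid [0.598 0.224 0.097] rect [[0.601, 0.213], [0.069, 0.084], 14.463]
[158. 287.] 485 [49. 47. 45.] mid [0.433 0.124 0.031] ext [0.03  0.026 0.031] topmid [0.432 0.124 0.044] rect [[0.433, 0.124], [0.03, 0.026], 0.023]
[313. 299.] 113 [30. 42. 68.] mid [0.597 0.101 0.012] ext [0.012 0.035 0.006] topmid [0.597 0.101 0.013] rect [[0.597, 0.101], [0.005, 0.036], 12.346]
[143. 302.] 86 [73.  45.  84.5] mid [0.387 0.083 0.016] ext [0.021 0.009 0.013] topmid [0.386 0.084 0.019] rect [[0.388, 0.084], [0.006, 0.021], 77.147]
```

View pics/w2.png

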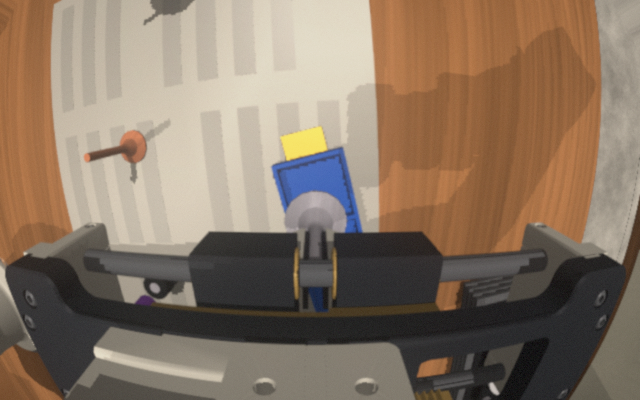

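The valve hangs upright at (316,215), over the tab-end compartment (tab at (304,143)). I'll lower and release it.

```bash
python3 -m handwheel '[[0,0,-0.04,0,0,0,0],[0,0,-0.09,0,0,0,0],[0,0,-0.14,0,0,0,0],[0,0,-0.17,0,0,0,0],[0,0,-0.182,0,0,0,0],[0,0,-0.188,0,0,0,0],[0,0,-0.188,0,0,0,0],[0,0,-0.188,0,0,0,0],[0,0,-0.188,0,0,0,10],[0,0,-0.188,0,0,0,20]]'; python3 -m handwheel '[[0,0,0,0,0,0,40],[0,0,0,0,0,0,50],[0,0,0,0,0,0,50],[0,0,0.1,0,0,0,60],[0,0,0.17,0,0,0,60],[-0.08,-0.2,0.17,0,0,0,60],[-0.15,-0.3,0.17,0,0,0,60],[-0.286,-0.5,0.17,0,0,0,60],[-0.286,-0.6,0.17,0,0,0,60],[-0.286,-0.68,0.17,0,0,0,60]]'; python3 w.py w3
```

```text
time_s: 6.2
ee_pos: [0.6001, 0.2208, 0.0439]
orientation: [0.707, 0.707, 0.0, 0.001]
ft_force: [0.0, 0.6, -0.4]
finger_gap: 0.014
finger_force: 0.0
time_s: 7.2
ee_pos: [0.4927, -0.0051, 0.1275]
orientation: [0.707, 0.708, -0.0, -0.0]
ft_force: [0.5, -0.7, 0.2]
finger_gap: 0.06
finger_force: 0.0
[0.493 0.064 0.286]
[454.  69.] 2005 [ 54.  83. 146.] mid [0.623 0.122 0.013] ext [0.096 0.135 0.007] topmid [0.623 0.122 0.013] rect [[0.624, 0.124], [0.07, 0.128], 14.478]
[242.  45.] 1321 [71. 68. 64.] mid [0.433 0.126 0.028] ext [0.029 0.03  0.038] topmid [0.433 0.127 0.044] rect [[0.433, 0.126], [0.03, 0.029], 62.586]
[190. 114.] 1310 [118.  70. 137.] mid [0.386 0.071 0.028] ext [0.03  0.031 0.039] topmid [0.386 0.07  0.044] rect [[0.386, 0.07], [0.029, 0.03], 57.389]
[279. 303.] 244 [75. 61. 39.] mid [ 0.456 -0.118  0.025] ext [0.015 0.009 0.032] topmid [ 0.456 -0.116  0.037] rect [[0.457, -0.118], [0.008, 0.015], 78.532]
```

View pics/w3.png

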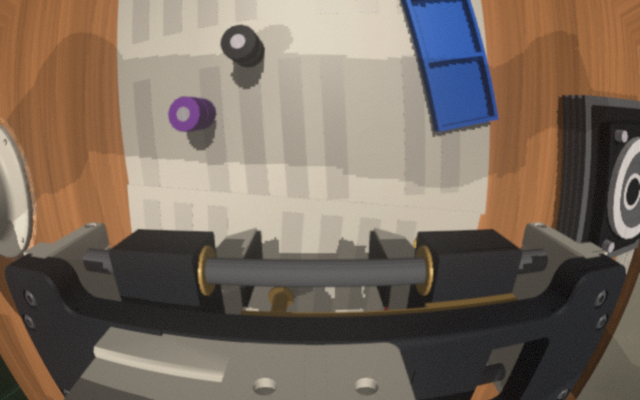

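Black lifter at (241,45), purple at (188,114), guide behind the bar at (280,298); blue compartments 2 and 3 are clear. Next is the guide.

```bash
python3 -m handwheel '[[-0.02,-0.08,-0.02,0,0,0,60],[-0.05,-0.16,-0.05,0,0,0,60],[-0.073,-0.22,-0.075,0,0,0,60],[-0.073,-0.232,-0.075,0,0,0,60],[-0.073,-0.232,-0.075,0,0,0,60],[-0.073,-0.232,-0.075,0,0,0,60],[-0.073,-0.232,-0.075,0,0,0,60],[-0.073,-0.232,-0.075,0,0,0,60],[-0.073,-0.232,-0.075,0,0,0,60],[-0.073,-0.232,-0.075,0,0,0,60]]'; python3 -c "
from h import *
from workcell import eyes
d=eyes.get_image('side'); P=cloud(d)
for n,(x,y) in dict(guide=(.456,-.12),valve=(.599,.221)).items():
  m=(d['range_z']>0)&(np.hypot(P[...,0]-x,P[...,1]-y)<.024)&(P[...,2]>.02)&(P[...,2]<.085); q=P[m]; print(n,len(q),((q.min(0)+q.max(0))/2).round(3),np.ptp(q,axis=0).round(3),np.median(q,0).round(3),q[:,2].max())
cv2.imwrite('pics/s1.png',cv2.resize(d['image'][150:300,180:400],None,fx=3,fy=3)[...,::-1])"
```

```text
time_s: 8.25
ee_pos: [0.4581, -0.1193, 0.0904]
orientation: [0.707, 0.708, 0.0, 0.0]
ft_force: [0.2, -0.2, -0.0]
finger_gap: 0.06
finger_force: 0.0
guide 47 [ 0.453 -0.118  0.036] [0.015 0.015 0.029] [ 0.452 -0.115  0.037] 0.05107804219492684
valve 72 [0.595 0.22  0.052] [0.009 0.01  0.063] [0.595 0.221 0.052] 0.08393744858633467
```

View pics/s1.png

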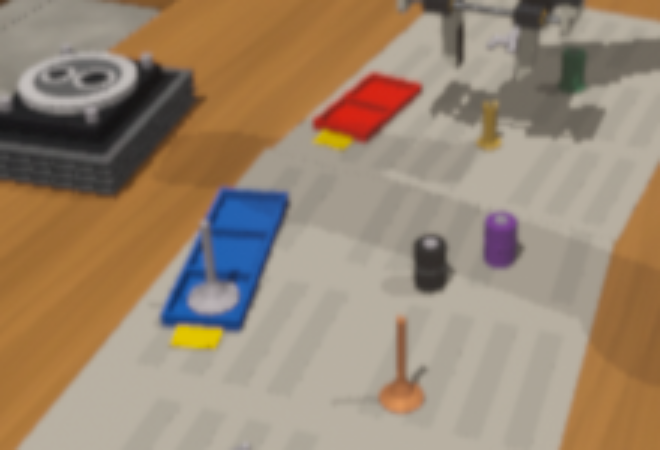

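The valve stands in the tab-end compartment at crop (212,270). Grasp the guide.

```bash
python3 -m handwheel '[[-0.004,-0.002,-0.06,0,0,0,60],[-0.004,-0.002,-0.11,0,0,0,60],[-0.004,-0.002,-0.135,0,0,0,60],[-0.004,-0.002,-0.139,0,0,0,60],[-0.004,-0.002,-0.139,0,0,0,40],[-0.004,-0.002,-0.139,0,0,0,20],[-0.004,-0.002,-0.139,0,0,0,0],[-0.004,-0.002,-0.139,0,0,0,0],[-0.004,-0.002,-0.139,0,0,0,0],[-0.004,-0.002,-0.139,0,0,0,0]]'; python3 -m handwheel '[[0,0,0,0,0,0,0],[0,0,0,0,0,0,0],[0,0,0.02,0,0,0,0],[0,0,0.06,0,0,0,0],[0,0,0.12,0,0,0,0],[0,0,0.18,0,0,0,0],[0,0,0.22,0,0,0,0],[0,0,0.22,0,0,0,0],[0,0,0.22,0,0,0,0],[0,0,0.22,0,0,0,0]]'
```

```text
time_s: 9.3
ee_pos: [0.456, -0.121, 0.021]
orientation: [0.707, 0.707, 0.0, 0.0]
ft_force: [-0.8, 0.5, 1.8]
finger_gap: 0.0166
finger_force: 0.5
time_s: 10.3
ee_pos: [0.4549, -0.1208, 0.13]
orientation: [0.707, 0.707, -0.0, -0.001]
ft_force: [0.1, 0.4, -0.7]
finger_gap: 0.0154
finger_force: 30.0
```

```bash
python3 -m handwheel '[[0.02,0.04,0,0,0,0,0],[0.065,0.115,0,0,0,0,0],[0.115,0.2,0,0,0,0,0],[0.165,0.29,0,0,0,0,0],[0.215,0.38,0,0,0,0,0],[0.265,0.47,0,0,0,0,0],[0.305,0.54,0,0,0,0,0],[0.317,0.561,0,0,0,0,0],[0.317,0.561,0,0,0,0,0],[0.317,0.561,0,0,0,0,0]]'; python3 -m handwheel '[[0,0,-0.04,0,0,0,0],[0,0,-0.09,0,0,0,0],[0,0,-0.14,0,0,0,0],[0,0,-0.18,0,0,0,0],[0,0,-0.2,0,0,0,0],[0,0,-0.208,0,0,0,0],[0,0,-0.208,0,0,0,0],[0,0,-0.208,0,0,0,0],[0,0,-0.208,0,0,0,0],[0,0,-0.208,0,0,0,0]]'
```

```text
time_s: 11.3
ee_pos: [0.6132, 0.1584, 0.1292]
orientation: [0.707, 0.707, -0.002, -0.0]
ft_force: [0.3, -0.3, -0.2]
finger_gap: 0.0153
finger_force: 30.0
time_s: 12.3
ee_pos: [0.615, 0.1599, 0.0276]
orientation: [0.707, 0.707, 0.001, 0.0]
ft_force: [-0.1, -0.4, -0.4]
finger_gap: 0.0151
finger_force: 30.0
```

```bash
python3 -m handwheel '[[0,0,-0.005,0,0,0,0],[0,0,-0.005,0,0,0,0],[0,0,-0.005,0,0,0,20],[0,0,-0.005,0,0,0,30],[0,0,-0.005,0,0,0,40],[0,0,-0.005,0,0,0,44],[0,0,0.06,0,0,0,44],[0,0,0.14,0,0,0,44],[0,0,0.22,0,0,0,44],[0,0,0.22,0,0,0,44]]'; python3 -m handwheel '[[-0.08,-0.01,0,0,0,0,60],[-0.16,-0.03,0,0,0,0,60],[-0.25,-0.05,-0.04,0,0,0,60],[-0.34,-0.066,-0.08,0,0,0,60],[-0.364,-0.068,-0.1,0,0,0,60],[-0.364,-0.068,-0.11,0,0,0,60],[-0.364,-0.068,-0.11,0,0,0,60],[-0.364,-0.068,-0.11,0,0,0,60],[-0.364,-0.068,-0.11,0,0,0,60],[-0.364,-0.068,-0.11,0,0,0,60]]'
```

```text
time_s: 13.3
ee_pos: [0.6179, 0.1618, 0.1428]
orientation: [0.707, 0.707, 0.004, 0.002]
ft_force: [0.7, 0.7, 0.1]
finger_gap: 0.0437
finger_force: 0.0
time_s: 14.3
ee_pos: [0.4335, 0.1262, 0.0821]
orientation: [0.707, 0.707, 0.001, 0.0]
ft_force: [0.5, -0.3, -0.0]
finger_gap: 0.0601
finger_force: 0.0
```

```bash
python3 -m handwheel '[[-0.002,0.002,-0.06,0,0,0,60],[-0.002,0.002,-0.11,0,0,0,60],[-0.002,0.002,-0.126,0,0,0,60],[-0.002,0.002,-0.128,0,0,0,60],[-0.002,0.002,-0.128,0,0,0,40],[-0.002,0.002,-0.128,0,0,0,20],[-0.002,0.002,-0.128,0,0,0,10],[-0.002,0.002,-0.128,0,0,0,10],[-0.002,0.002,-0.128,0,0,0,10],[-0.002,0.002,-0.128,0,0,0,10]]'; python3 -m handwheel '[[0,0,0,0,0,0,10],[0,0,0.02,0,0,0,10],[0,0,0.06,0,0,0,10],[0,0,0.12,0,0,0,10],[0,0,0.18,0,0,0,10],[0,0,0.22,0,0,0,10],[0,0,0.22,0,0,0,10],[0,0,0.22,0,0,0,10],[0,0,0.22,0,0,0,10],[0,0,0.22,0,0,0,10]]'
```

```text
time_s: 15.3
ee_pos: [0.4318, 0.1266, 0.0182]
orientation: [0.707, 0.707, 0.0, 0.0]
ft_force: [-1.2, -1.2, 6.1]
finger_gap: 0.0292
finger_force: 30.0
time_s: 16.3
ee_pos: [0.4304, 0.1264, 0.1267]
orientation: [0.707, 0.707, -0.001, -0.001]
ft_force: [-0.9, -0.4, -1.6]
finger_gap: 0.0288
finger_force: 30.0
```

```bash
python3 w.py w4 | grep -v "^\["; python3 -c "
from h import *
from workcell import eyes
d=eyes.get_image('side'); P=cloud(d)
for n,(x,y) in dict(guide=(.614,.16),valve=(.599,.221)).items():
  m=(d['range_z']>0)&(np.hypot(P[...,0]-x,P[...,1]-y)<.022)&(P[...,2]>.02)&(P[...,2]<.088); q=P[m]; print(n,len(q),((q.min(0)+q.max(0))/2).round(3),np.ptp(q,axis=0).round(3),q[:,2].max())
cv2.imwrite('pics/s2.png',cv2.resize(d['image'][150:300,180:400],None,fx=3,fy=3)[...,::-1])"
```

```text
guide 76 [0.613 0.161 0.037] [0.016 0.018 0.034] 0.05434985008858184
valve 71 [0.596 0.22  0.052] [0.01  0.009 0.065] 0.08475715706267739
```

View pics/s2.png

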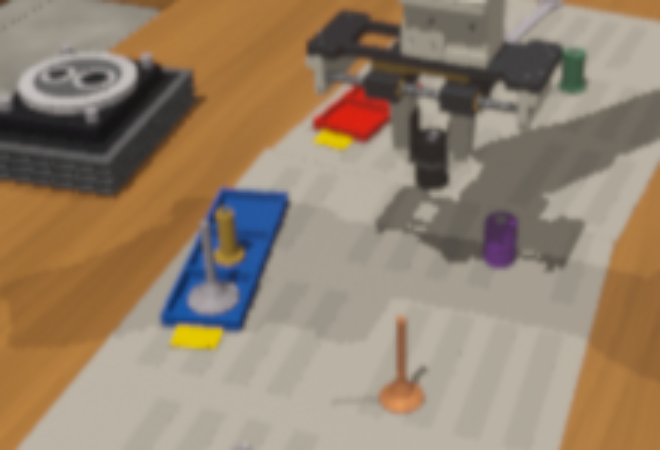

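Steel valve (212,270) and guide (228,235) stand in the tray, and the black lifter is in the gripper at (432,160). Place the lifter in the last compartment.

```bash
python3 -m handwheel '[[0.03,-0.005,0,0,0,0,10],[0.1,-0.015,0,0,0,0,10],[0.18,-0.025,0,0,0,0,10],[0.26,-0.04,0,0,0,0,10],[0.34,-0.05,0,0,0,0,10],[0.385,-0.056,0,0,0,0,10],[0.397,-0.058,0,0,0,0,10],[0.397,-0.058,0,0,0,0,10],[0.397,-0.058,0,0,0,0,10],[0.397,-0.058,0,0,0,0,10]]'; python3 -m handwheel '[[0,0,-0.04,0,0,0,10],[0,0,-0.09,0,0,0,10],[0,0,-0.14,0,0,0,10],[0,0,-0.18,0,0,0,10],[0,0,-0.2,0,0,0,10],[0,0,-0.208,0,0,0,10],[0,0,-0.209,0,0,0,10],[0,0,-0.209,0,0,0,10],[0,0,-0.209,0,0,0,10],[0,0,-0.209,0,0,0,10]]'
```

```text
time_s: 17.4
ee_pos: [0.6284, 0.0982, 0.1276]
orientation: [0.706, 0.708, -0.0, -0.0]
ft_force: [-0.2, 1.4, -1.2]
finger_gap: 0.0295
finger_force: 30.0
time_s: 18.4
ee_pos: [0.6305, 0.0978, 0.0241]
orientation: [0.707, 0.707, 0.001, 0.0]
ft_force: [-0.1, 0.6, -0.9]
finger_gap: 0.0296
finger_force: 30.0
```

```bash
python3 -m handwheel '[[0,0,-0.004,0,0,0,10],[0,0,-0.004,0,0,0,10],[0,0,-0.004,0,0,0,30],[0,0,-0.004,0,0,0,40],[0,0,-0.004,0,0,0,50],[0,0,-0.004,0,0,0,56],[0,0,0.06,0,0,0,56],[0,0,0.14,0,0,0,56],[0,0,0.22,0,0,0,56],[0,0,0.23,0,0,0,56]]'; python3 -m handwheel '[[-0.07,0.05,0,0,0,0,60],[-0.15,0.11,0,0,0,0,60],[-0.23,0.17,0,0,0,0,60],[-0.31,0.235,0,0,0,0,60],[-0.39,0.295,0,0,0,0,60],[-0.453,0.343,0,0,0,0,60],[-0.453,0.343,0,0,0,0,60],[-0.453,0.343,0,0,0,0,60],[-0.453,0.343,0,0,0,0,60],[-0.453,0.343,0,0,0,0,60]]'
```

```text
time_s: 19.4
ee_pos: [0.6331, 0.0992, 0.1436]
orientation: [0.707, 0.707, 0.004, 0.002]
ft_force: [0.6, 0.0, 0.0]
finger_gap: 0.056
finger_force: 0.0
time_s: 20.4
ee_pos: [0.4046, 0.2681, 0.1379]
orientation: [0.708, 0.706, -0.0, -0.0]
ft_force: [0.1, -0.2, -0.1]
finger_gap: 0.06
finger_force: 0.0
```

Descend to 0.036 on the copper valve (dz −0.102).

```bash
python3 -m handwheel '[[0,0,-0.06,0,0,0,60],[0,0,-0.13,0,0,0,60],[0,0,-0.18,0,0,0,60],[0,0,-0.204,0,0,0,60],[0,0,-0.204,0,0,0,50],[0,0,-0.204,0,0,0,30],[0,0,-0.204,0,0,0,10],[0,0,-0.204,0,0,0,0],[0,0,-0.204,0,0,0,0],[0,0,-0.204,0,0,0,0]]'; python3 -m handwheel '[[0,0,0,0,0,0,0],[0,0,0,0,0,0,0],[0,0,0,0,0,0,0],[0,0,0.02,0,0,0,0],[0,0,0.06,0,0,0,0],[0,0,0.12,0,0,0,0],[0,0,0.18,0,0,0,0],[0,0,0.24,0,0,0,0],[0,0,0.26,0,0,0,0],[0,0,0.26,0,0,0,0]]'; python3 -c "
from h import *
from workcell import eyes
d=eyes.get_image('side'); P=cloud(d)
for n,(x,y) in dict(guide=(.614,.16),valve=(.599,.221),lifter=(.63,.098),nut=(.403,-.278)).items():
  m=(d['range_z']>0)&(np.hypot(P[...,0]-x,P[...,1]-y)<.022)&(P[...,2]>.02)&(P[...,2]<.088); q=P[m]; print(n,len(q),((q.min(0)+q.max(0))/2).round(3),np.ptp(q,axis=0).round(3),q[:,2].max())
cv2.imwrite('pics/s3.png',cv2.resize(d['image'][120:300,180:400],None,fx=3,fy=3)[...,::-1])"
```

```text
time_s: 21.4
ee_pos: [0.4037, 0.2692, 0.0367]
orientation: [0.707, 0.707, 0.0, 0.0]
ft_force: [0.2, 0.2, 0.4]
finger_gap: 0.0162
finger_force: 0.0
time_s: 22.4
ee_pos: [0.4042, 0.2695, 0.1675]
orientation: [0.707, 0.707, 0.001, 0.001]
ft_force: [-0.1, -0.1, -0.3]
finger_gap: 0.0068
finger_force: 30.0
guide 78 [0.613 0.162 0.037] [0.016 0.017 0.034] 0.05448767920893971
valve 71 [0.596 0.22  0.052] [0.008 0.012 0.064] 0.0841830840107407
lifter 130 [0.627 0.101 0.035] [0.029 0.029 0.029] 0.04959082112549096
nut 77 [ 0.401 -0.276  0.034] [0.027 0.031 0.028] 0.048392285153276426
```

View pics/s3.png

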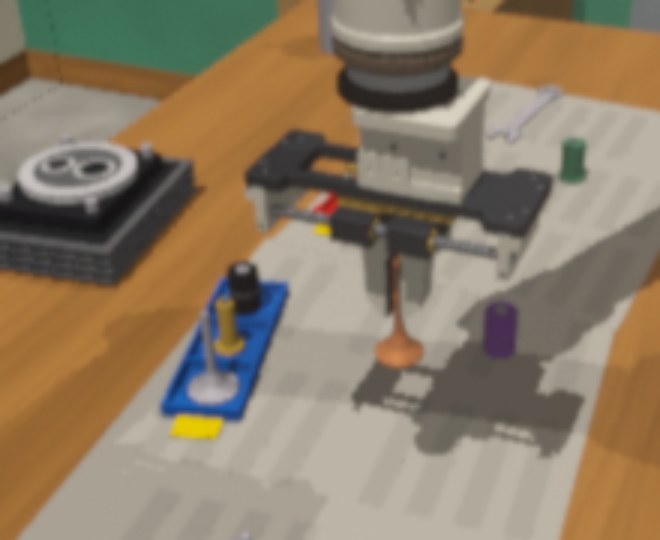

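All three blue parts stand in their compartments (valve (212,385), guide (228,330), lifter (243,290)), and the copper valve hangs upright at (398,345). Carry it to the red tray.

```bash
python3 -m handwheel '[[0.02,-0.04,0,0,0,0,0],[0.065,-0.12,0,0,0,0,0],[0.11,-0.205,0,0,0,0,0],[0.155,-0.29,0,0,0,0,0],[0.2,-0.375,0,0,0,0,0],[0.245,-0.46,0,0,0,0,0],[0.29,-0.545,0,0,0,0,0],[0.335,-0.63,0,0,0,0,0],[0.38,-0.715,0,0,0,0,0],[0.406,-0.763,0,0,0,0,0]]'; python3 -m handwheel '[[0,0,0,0,0,0,0],[0,0,0,0,0,0,0],[0,0,-0.04,0,0,0,0],[0,0,-0.08,0,0,0,0],[0,0,-0.1,0,0,0,0],[0,0,-0.1,0,0,0,0],[0,0,-0.1,0,0,0,0],[0,0,-0.1,0,0,0,0],[0,0,-0.1,0,0,0,0],[0,0,-0.1,0,0,0,0]]'; python3 w.py w5 | grep "\[197\|\[20\|\[21\|\[0"
```

```text
time_s: 23.45
ee_pos: [0.6061, -0.1178, 0.1632]
orientation: [0.709, 0.705, -0.002, -0.001]
ft_force: [-0.8, 0.6, -1.2]
finger_gap: 0.0065
finger_force: 30.0
time_s: 24.45
ee_pos: [0.6068, -0.1125, 0.117]
orientation: [0.707, 0.707, 0.0, 0.001]
ft_force: [0.4, -0.2, -0.8]
finger_gap: 0.0068
finger_force: 30.0
[325.   2.] 152 [ 79.5 110.  172.5] mid [0.619 0.058 0.013] ext [0.028 0.008 0.008] topmid [0.619 0.058 0.013] rect [[0.619, 0.058], [0.028, 0.007], 2.399]
[88. 20.] 1101 [68. 49. 73.] mid [0.387 0.07  0.029] ext [0.03  0.03  0.039] topmid [0.386 0.07  0.044] rect [[0.387, 0.07], [0.03, 0.03], 89.654]
[316. 202.] 2555 [195.  94.  70.] mid [ 0.609 -0.111  0.055] ext [0.075 0.071 0.091] topmid [ 0.607 -0.109  0.096] rect [[0.609, -0.114], [0.07, 0.069], 83.111]
```

View pics/w5.png

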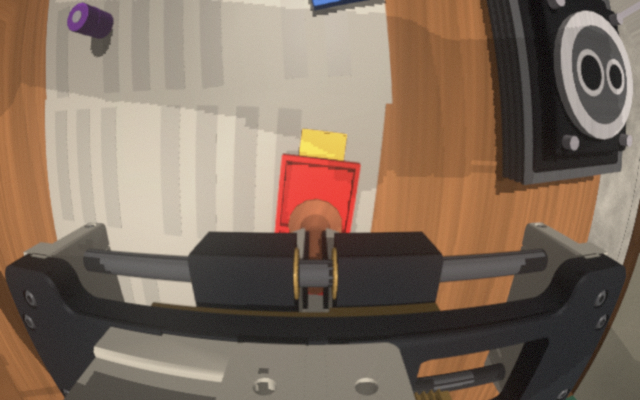

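Copper head at (316,212), over the red tray's tab-end compartment (tab (323,145)). Lower, release, lift.

```bash
python3 -m handwheel '[[0,0,-0.05,0,0,0,0],[0,0,-0.1,0,0,0,0],[0,0,-0.135,0,0,0,0],[0,0,-0.148,0,0,0,0],[0,0,-0.153,0,0,0,0],[0,0,-0.153,0,0,0,0],[0,0,-0.153,0,0,0,0],[0,0,-0.153,0,0,0,0],[0,0,-0.153,0,0,0,0],[0,0,-0.153,0,0,0,0]]'; python3 -m handwheel '[[0,0,-0.001,0,0,0,5],[0,0,-0.001,0,0,0,15],[0,0,-0.001,0,0,0,30],[0,0,-0.001,0,0,0,45],[0,0,-0.001,0,0,0,50],[0,0,0.08,0,0,0,50],[0,0,0.17,0,0,0,50],[0,0,0.22,0,0,0,60],[0,0,0.22,0,0,0,60],[0,0,0.22,0,0,0,60]]'; python3 -m handwheel '[[-0.07,-0.05,0,0,0,0,60],[-0.15,-0.12,0,0,0,0,60],[-0.2,-0.15,0,0,0,0,60],[-0.2,-0.19,0,0,0,0,60],[-0.2,-0.23,0,0,0,0,60],[-0.2,-0.27,0,0,0,0,60],[-0.2,-0.3,0,0,0,0,60],[-0.2,-0.44,0,0,0,0,60],[-0.2,-0.44,0,0,0,0,60],[-0.2,-0.44,0,0,0,0,60]]'; python3 w.py w6
```

```text
time_s: 25.5
ee_pos: [0.6071, -0.1123, 0.0403]
orientation: [0.707, 0.707, 0.0, 0.001]
ft_force: [-0.1, -0.3, 3.6]
finger_gap: 0.0066
finger_force: 30.0
time_s: 26.5
ee_pos: [0.6064, -0.1127, 0.1499]
orientation: [0.707, 0.707, -0.0, 0.0]
ft_force: [-0.3, -0.1, -1.6]
finger_gap: 0.0595
finger_force: 0.0
time_s: 27.5
ee_pos: [0.5045, -0.3367, 0.1478]
orientation: [0.709, 0.705, -0.001, -0.001]
ft_force: [0.1, 0.4, 0.2]
finger_gap: 0.0597
finger_force: 0.0
[ 0.506 -0.268  0.306]
[416.  34.] 1110 [196.  62.  56.] mid [ 0.601 -0.178  0.013] ext [0.077 0.075 0.007] topmid [ 0.601 -0.178  0.013] rect [[0.601, -0.174], [0.076, 0.069], 83.167]
[205. 135.] 919 [ 96. 105.  97.] mid [ 0.404 -0.281  0.03 ] ext [0.028 0.025 0.041] topmid [ 0.404 -0.281  0.047] rect [[0.404, -0.281], [0.028, 0.025], 4.268]
```

```bash
python3 -m handwheel '[[-0.06,0.03,-0.02,0,0,-0.09,60],[-0.13,0.07,-0.06,0,0,-0.18,60],[-0.19,0.11,-0.1,0,0,-0.286,60],[-0.203,0.115,-0.115,0,0,-0.286,60],[-0.203,0.115,-0.115,0,0,-0.286,60],[-0.203,0.115,-0.115,0,0,-0.286,60],[-0.203,0.115,-0.115,0,0,-0.286,60],[-0.203,0.115,-0.115,0,0,-0.286,60],[-0.203,0.115,-0.115,0,0,-0.286,60],[-0.203,0.115,-0.115,0,0,-0.286,60]]'
```

```text
time_s: 28.55
ee_pos: [0.4053, -0.275, 0.0924]
orientation: [0.847, 0.532, 0.0, 0.0]
ft_force: [-0.7, -0.1, 0.5]
finger_gap: 0.0596
finger_force: 0.0
```

View pics/w6.png

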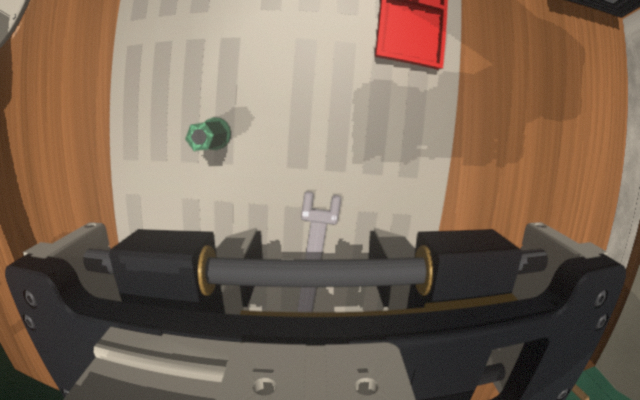

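Nut at (208,135), hexagon corners pointing left and right in the image, so closing at −26° meets two flats. The wrench (320,210) is low and clear.

```bash
python3 -m handwheel '[[-0.004,-0.009,-0.06,0,0,0,60],[-0.004,-0.009,-0.11,0,0,0,60],[-0.004,-0.009,-0.14,0,0,0,60],[-0.004,-0.009,-0.145,0,0,0,60],[-0.004,-0.009,-0.145,0,0,0,40],[-0.004,-0.009,-0.145,0,0,0,20],[-0.004,-0.009,-0.145,0,0,0,10],[-0.004,-0.009,-0.145,0,0,0,10],[-0.004,-0.009,-0.145,0,0,0,10],[-0.004,-0.009,-0.145,0,0,0,10]]'; python3 -m handwheel '[[0,0,0,0,0,0,10],[0,0,0,0,0,0,10],[0,0,0.02,0,0,0,10],[0,0,0.06,0,0,0,10],[0,0,0.12,0,0,0,10],[0,0,0.18,0,0,0,10],[0,0,0.22,0,0,0,10],[0,0,0.22,0,0,0,10],[0,0,0.22,0,0,0,10],[0,0,0.22,0,0,0,10]]'
```

```text
time_s: 29.55
ee_pos: [0.4031, -0.2797, 0.0202]
orientation: [0.847, 0.532, 0.0, 0.0]
ft_force: [-0.2, 0.9, 4.3]
finger_gap: 0.0238
finger_force: 30.0
time_s: 30.55
ee_pos: [0.4018, -0.2789, 0.1287]
orientation: [0.847, 0.532, -0.0, -0.001]
ft_force: [-0.8, -0.1, -1.5]
finger_gap: 0.0233
finger_force: 30.0
```

```bash
python3 -m handwheel '[[0.03,0.015,0,0,0,0.02,10],[0.1,0.05,0,0,0,0.05,10],[0.17,0.09,0,0,0,0.09,10],[0.24,0.13,0,0,0,0.13,10],[0.31,0.165,0,0,0,0.17,10],[0.37,0.195,0,0,0,0.2,10],[0.394,0.208,0,0,0,0.21,10],[0.394,0.208,0,0,0,0.21,10],[0.394,0.208,0,0,0,0.21,10],[0.394,0.208,0,0,0,0.21,10]]'; python3 -m handwheel '[[0,0,-0.04,0,0,0,10],[0,0,-0.09,0,0,0,10],[0,0,-0.14,0,0,0,10],[0,0,-0.18,0,0,0,10],[0,0,-0.2,0,0,0,10],[0,0,-0.206,0,0,0,10],[0,0,-0.206,0,0,0,10],[0,0,-0.206,0,0,0,10],[0,0,-0.206,0,0,0,10],[0,0,-0.206,0,0,0,10]]'
```

```text
time_s: 31.55
ee_pos: [0.598, -0.1771, 0.129]
orientation: [0.749, 0.663, -0.001, -0.0]
ft_force: [-0.8, -0.0, -1.1]
finger_gap: 0.0237
finger_force: 30.0
time_s: 32.55
ee_pos: [0.6005, -0.1755, 0.0276]
orientation: [0.748, 0.664, 0.0, 0.001]
ft_force: [0.8, -0.7, -0.6]
finger_gap: 0.0239
finger_force: 30.0
```

```bash
python3 -m handwheel '[[0,0,-0.003,0,0,0,10],[0,0,-0.006,0,0,0,10],[0,0,-0.006,0,0,0,10],[0,0,-0.006,0,0,0,30],[0,0,-0.006,0,0,0,40],[0,0,-0.006,0,0,0,50],[0,0,-0.006,0,0,0,52],[0,0,0.06,0,0,0,52],[0,0,0.15,0,0,0,52],[0,0,0.25,0,0,0,52]]'; python3 -m handwheel '[[0,0,0.1,0,0,0,52],[-0.08,0,0.2,0,0,0,52],[-0.16,-0.05,0.2,0,0,0,52],[-0.24,-0.1,0.2,0,0,0,52],[-0.3,-0.15,0.2,0,0,0,52],[-0.3,-0.25,0.2,0,0,0,52],[-0.3,-0.3,0.2,0,0,0,52],[-0.3,-0.3,0.2,0,0,0,52],[-0.3,-0.3,0.2,0,0,0,52],[-0.3,-0.3,0.2,0,0,0,52]]'; python3 -c "
from h import *
from workcell import eyes
for c in('scene','side'):
  d=eyes.get_image(c); P=cloud(d)
  for n,(x,y) in dict(guide=(.614,.16),valve=(.599,.221),lifter=(.63,.098),copper=(.607,-.112),nut=(.599,-.175)).items():
    m=(d['range_z']>0)&(np.hypot(P[...,0]-x,P[...,1]-y)<.022)&(P[...,2]>.02)&(P[...,2]<.088); q=P[m]; print(n,len(q),((q.min(0)+q.max(0))/2).round(3),np.ptp(q,axis=0).round(3),q[:,2].max().round(3)) if len(q) else print(n,0)
  if c=='scene': cv2.imwrite('pics/e.png',cv2.resize(d['image'][100:280,90:490],None,fx=2,fy=2)[...,::-1])"
```

```text
time_s: 33.55
ee_pos: [0.5987, -0.175, 0.1518]
orientation: [0.748, 0.664, -0.001, -0.001]
ft_force: [0.4, -1.4, 0.2]
finger_gap: 0.0519
finger_force: 0.0
time_s: 34.55
ee_pos: [0.4504, -0.3236, 0.2517]
orientation: [0.747, 0.665, 0.0, -0.0]
ft_force: [-0.3, 0.5, -0.3]
finger_gap: 0.0517
finger_force: 0.0
guide 84 [0.615 0.158 0.039] [0.016 0.016 0.037] 0.057
valve 63 [0.6   0.215 0.053] [0.012 0.01  0.065] 0.085
lifter 186 [0.632 0.098 0.037] [0.029 0.03  0.033] 0.053
copper 71 [ 0.608 -0.113  0.054] [0.012 0.009 0.066] 0.087
nut 174 [ 0.601 -0.176  0.038] [0.027 0.027 0.035] 0.055
guide 75 [0.613 0.16  0.037] [0.016 0.02  0.033] 0.054
valve 69 [0.597 0.22  0.053] [0.009 0.008 0.063] 0.084
lifter 129 [0.628 0.1   0.035] [0.029 0.033 0.03 ] 0.05
copper 43 [ 0.604 -0.109  0.052] [0.007 0.011 0.063] 0.083
nut 91 [ 0.598 -0.172  0.037] [0.027 0.03  0.034] 0.054
```

View pics/e.png

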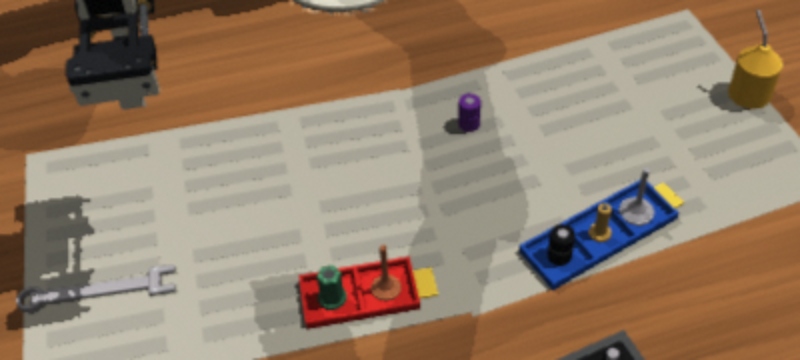

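Both kits look right. In the blue tray, from the tab: steel valve (637,208), guide (601,225), lifter (561,245). In the red tray: copper valve at the tab (385,287), nut (331,287). All are upright within about 5 mm of centre, and the can, wrench and purple piece have not moved.

```bash
python3 -c "
from workcell import workorder;print(workorder.hand_in())"
```

```text
the job is handed in; nothing more can be done
None
```

Both kits are made up as asked and handed in at about 35 s, with every part upright within about 5 mm of its compartment centre and the oil can and wrench not touched; the judge's verdict was not shown.

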